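Mix a round flask on the touch mixer

TASK

On the bench mixer, first push the spring-return lever all the way over to its stop and let it swing back home by itself. Then take the smaller of the two round amber flasks by its neck, set it upright in the mixer's sprung ring, press it gently down until the ring has sunk most of the way, and finish like that: still gripping the flask and holding the ring pressed down. Keep the flask upright and leave everything else on the bench where it is.

Things in the scene. Friction and masses are not known exactly. Their poses are not given: they have to be found in the camera images.
- mixer: White bench mixer, fixed to the bench: housing 170 (x) by 250 (y) by 65 mm high, origin at the centre of its underside, z up. On its top: the sprung ring with its axis at x 0, y +45 mm, and the lever's pivot at x 0, y -80 mm, 77 mm above the bench.
- cradle_mouth (a point): Centre of the upper rim of the black rubber ring cradle, which stands on a coil spring on the mixer; it sinks with the ring and is 120 mm above the bench when the ring is up. The ring is 20 mm high, a funnel with outside diameter 84 and inside diameter 74 mm at the rim, inside diameter 46 mm at its foot, open below. The seated flask's bulb centre lies about 5 mm above this point.
- cradle (a joint): How far the ring is pressed straight down, m: 0 up, 0.020 on its bottom stop. The spring pushes up with 3.5 N at 0 and 0.5 N more per mm (13.5 N at the stop); the flask's own weight does not move it. The mixer runs when the ring is more than 12 mm down; 15 to 17 mm is a good place to hold.
- lever (a joint): Angle of the lever, rad: 0 home (leaning 0.4 rad from upright towards the mixer's -x side), 0.8 at its stop (leaning 0.4 rad towards the mixer's +x). It is pushed at the knob towards the mixer's +x, against a spring of about 1 N at the knob at home and 3.6 N at the stop, and swings home by itself in under a second when freed.
- lever_knob (a point): Centre of the black ball knob, diameter 24 mm, at the end of the 8 mm steel lever rod, 80 mm from the pivot; about 151 mm above the bench at home and at the stop, 157 mm half-way. The mixer's top is 65 mm above the bench. The axes are those of the lever; at home they are those of the mixer.
- flask_neck (a point): Point to grip on the neck axis of the smaller round flask, 88 mm above its underside and 56 mm above the centre of its bulb, z along the neck. Amber glass: ball bulb of diameter 64 mm, straight neck of diameter 24 mm from 58 to 112 mm above the underside, black stopper of diameter 20 mm up to 122 mm. Mass 0.11 to 0.18 kg. It stands upright in a cork ring (diameter 90, height 30 mm), so that this point is about 105 mm above the bench.
- flask_bulb (a point): Centre of the bulb of the smaller flask, 32 mm above its underside; z along the neck.
- flask: The smaller round flask itself; origin at the bottom of the bulb, on the axis, z along the neck.
- big_flask: The larger round amber flask, not to be moved: bulb diameter 84, neck diameter 28, height 148 mm, standing in an equal cork ring; origin at the bottom of the bulb, about 21 mm above the bench. Its place and that of the smaller flask may be exchanged.
- amber_bottle: Bystander, not to be moved: amber bottle with black cap, diameter 72, height 150 mm; origin at the centre of its underside.
- white_bottle: Bystander, not to be moved: white bottle with blue cap, diameter 68, height 160 mm; origin at the centre of its underside.
- beaker: Bystander, not to be moved: clear glass beaker, diameter 70, height 85 mm; origin at the centre of its underside.
- conical_flask: Bystander, not to be moved: clear conical flask, base diameter 72, height 108 mm; origin at the centre of its underside.
- jar: Bystander, not to be moved: small white jar, diameter 44, height 50 mm; origin at the centre of its underside.
- spatula: Bystander, not to be moved: steel spoon lying flat, length 160 mm; origin at the centre of its underside.
- red_cap_bottle: Bystander, not to be moved: amber bottle with red cap, diameter 60, height 120 mm; origin at the centre of its underside.

How it is judged:
On the way, in this order (a step that is already met when the one before it is completed fails the run):
1. lever pushed to its stop (beyond 0.72 of 0.8 rad) (value of joint lever above 0.72 rad), for 0.1 s.
2. lever let go and back home (below 0.08 rad) (value of joint lever below 0.08 rad and contact force between the fingers and mixer below 0.1 N), for 0.1 s.
3. smaller flask seated upright in the ring, gripped and pressed down more than 12 mm (horizontal distance between flask_bulb and cradle_mouth below 0.008 m and z of flask_bulb in the frame of cradle_mouth below 0.01 m and angle between flask_bulb's own z axis and vertical below 0.25 rad and value of joint cradle above 0.012 m and contact force between flask and mixer above 4 N and contact force between the fingers and flask above 2 N), for 0.5 s.
At the end, for the whole second after the job is handed in: The smaller flask sits in the ring (bulb centre within 8 mm of its axis and under 10 mm above its rim, neck within 0.25 rad of upright), at rest, gripped by the fingers and holding the ring over 12 mm down with over 4 N; the lever is home (below 0.1 rad) (all of step 3 and value of joint lever below 0.1 rad and linear speed of flask below 0.02 m/s); the arm keeps its last pose, push and grip.
It fails at once if the flask is tipped more than 0.6 rad (angle between flask_bulb's own z axis and vertical above 0.6 rad).
It fails at once if the flask is forced into the mixer with more than 45 N (contact force between flask and mixer above 45 N).
It fails at once if another thing on the bench is moved by more than 30 mm (distance of any of big_flask, amber_bottle, white_bottle, beaker, conical_flask, jar, spatula, red_cap_bottle from where it was at the start of the episode above 0.03 m).
It also fails if it takes over 62 s, if anything falls off the work surface, if the arm or the gripper's body presses on something with over 40 N, if the wrist force passes 120 N, or if a joint passes its speed limit or range.

ROBOT

A 6-joint arm with a two-finger parallel gripper is mounted at the origin on the work surface. World frame = base frame: x ahead of the robot, y to its left, z up, the work surface at z = 0. Lengths are in m, angles in rad, forces in N, time in s.
With the tool pointing down it reaches from about 0.3 to 0.875 m from the base axis. Payload 6.4 kg.
Tool frame: the origin (TCP) lies between the finger pads; the fingertips stand 25 mm ahead of it and the grasp point (between the pads) lies 6 mm ahead of it; z points along the fingers, y is the line along which they close (so a half turn about z gives the same grasp; the last joint's range is limited). The gripper opens to 85 mm and grips with 20 to 120 N. Pads are 22 mm wide; open, the fingers measure 114 mm over their backs; the gripper's body (76 mm by 85 mm) begins 54 mm behind the grasp point. The pads swing forward as they close: fully open they stand 13 mm farther back than shut.
Start: joints at [-1.344, 0.181, 1.607, -0, 1.354, -0.206], TCP at [0.241, -0.522, 0.256] pointing down, gripper open.
Joint ranges: [-2.99, 2.99], [-0.89, 2.07], [0.3, 2.58], [-1.14, 4.28], [0, 2.63], [-3.12, 3.12]. Speed limits (rad/s): [2.57, 2.57, 3.01, 3.14, 3.14, 3.14].

INTERFACE

Orientations are given as a unit quaternion [w, x, y, z].
In Python, from bench import ctrl gives the robot as it stands.
- The arm moves only by the tool servo_tool, never from a script. Its argument "series" is text: rows parted by semicolons, each of 7 numbers parted by spaces: the gripper command: -1 is fully open, 1 is shut, values between are in proportion, then the shift along the tool's x, y, z in m, then the turn, a rotation vector about the tool's x, y, z in degrees. A call has 1 to 12 rows; each row is the pose to reach, as a shift and turn from the pose commanded when the call began, along the tool's axes at that moment; what a row does not reach only later rows make up. A row lasts 1/12 s, in which the tool goes at most 41.7 mm and 7.16 degrees, less where a joint would pass 70% of its speed; a pose out of reach is approached as far as the arm can. A call with a gripper value outside its range is refused whole. The fingers move at their own pace and stop on an object; the grip force is fixed at half the most. Time passes only in rows, so rows that repeat a pose let the fingers close. It gives the time, the measured TCP pose, the force, the opening and the grip force at its end, in the units of the state.
- ctrl.get_obs(): the state, without advancing time (a new reading comes with each control period).
- ctrl.camera(name): name is "side" or "top"; returns a dict with "img" (400x640x3 uint8, red, green, blue), "z_map" (400x640 float32, m along the optical axis (not along the pixel's ray), 0 where there is no reading), "fovy" (degrees; the focal length in pixels is half the picture's height over the tangent of half this angle, whatever the lens; pixels are square), "cx", "cy" (the principal point, pixels), "extrinsics" (4x4, takes a point from camera to world coordinates). Camera axes: x right, y down, z forward; pixel columns grow to the right and rows downward; lengths in m; the calibration is good to about 2 mm. A picture is of the moment at which its call begins.
- ctrl.hand_in(): hands the job in; it is judged then, once.
The state is a dict: "time_s": time; "q": joint angles; "dq": joint speeds; "joint_efforts": joint torques, N m; "eef_pos": TCP position; "eef_rot": TCP orientation; "wrist_force": force on the tool from outside, world axes, zero at the start; "torque": the same for the moment, N m; "opening": opening from 0.0 (shut) to 1.0 (fully open); "grasp_force": force on a finger pad.
Only numpy, scipy, OpenCV 4.12 (cv2) and the standard library are available. Lean on these libraries where they do the work, as an engineer would, in place of code of your own. Each camera call takes 0.05 s, during which the arm holds its last target. There are 200 camera calls.

## Working session

There is one attempt and no reset: what is moved stays moved. The work goes in short steps, Python scripts to look and compute and a tool call to move; the robot and the scene stay as the last step left them, time stands still between calls to the robot, and variables do not carry over. Pictures are saved under pics/ and viewed, at most 10 in all, crops included, and the job is handed in when it is done.

Besides the shell and the picture viewer there is one more tool, called after ">>>" as name(argument=value, ...), one argument or row to a line, values as JSON. servo_tool: Moves the arm, as the interface text tells. Its arguments: {"type":"object","properties":{"series":{"type":"string"}},"required":["series"]}

```bash
mkdir -p pics
cat > h.py <<'E'
import numpy as np,cv2
from bench import ctrl
from scipy.spatial.transform import Rotation as R
def cam(n,save=None):
    c=ctrl.camera(n); im=c['img']; h,w=im.shape[:2]
    f=h/2/np.tan(np.radians(c['fovy'])/2); z=c['z_map']
    v,u=np.mgrid[:h,:w]
    P=np.stack([(u-c['cx'])/f*z,(v-c['cy'])/f*z,z],-1)
    T=np.array(c['extrinsics']); W=P@T[:3,:3].T+T[:3,3]; W[z<=0]=np.nan
    if save: cv2.imwrite('pics/'+save,im[:,:,::-1])
    return im,W,c,f,T
E
python3 - <<'E'
from h import *
for n in('side','top'):
    im,W,c,f,T=cam(n,n+'0.png'); print(n,f,c['cx'],c['cy'],T.round(3).tolist()); np.savez(n+'0.npz',im=im,W=W,T=T,f=f,c=[c['cx'],c['cy']])
o=ctrl.get_obs(); print(o)
E
```

```text
side 396.4348805486952 319.32571331132493 199.6832300889002 [[-0.754, -0.382, 0.534, -0.047], [-0.657, 0.447, -0.607, 0.728], [-0.007, -0.809, -0.588, 0.818], [0.0, 0.0, 0.0, 1.0]]
top 457.67064254742047 315.7132791134209 196.57207656241394 [[-0.027, -0.986, 0.166, 0.335], [-1.0, 0.026, -0.013, -0.002], [0.008, -0.167, -0.986, 1.623], [0.0, 0.0, 0.0, 1.0]]
{'time_s': 0.1, 'q': array([-1.34433006e+00,  1.81463585e-01,  1.60787869e+00, -1.53607782e-05,
        1.35380415e+00, -2.06321370e-01]), 'dq': array([ 0.00065571, -0.00072573, -0.002313  ,  0.00028963,  0.0007159 ,
       -0.00069135]), 'joint_efforts': array([-2.59413109e-04, -4.45872402e+01, -3.52239525e+01, -3.23088807e-04,
        4.15066213e-03,  1.79100357e-05]), 'eef_pos': array([ 0.24105522, -0.52154132,  0.25549016]), 'eef_rot': array([-7.76768081e-04,  9.76677426e-01,  2.14710506e-01, -1.53235953e-05]), 'wrist_force': array([-0.46844146, -0.38998048, -0.4328055 ]), 'torque': array([-0.04574923,  0.01558497, -0.01542601]), 'grasp_force': 0.0, 'opening': 1.00062223775385}
```

View pics/side0.png

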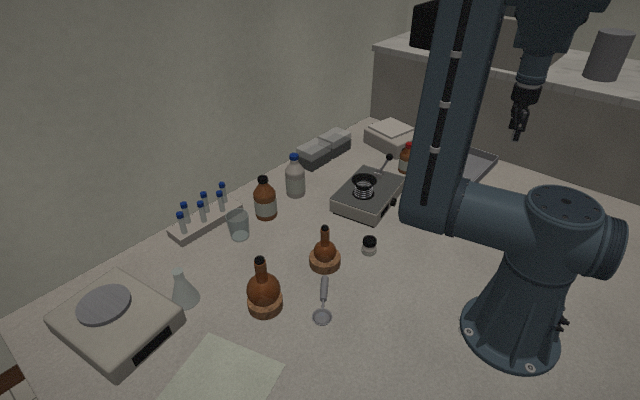

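View pics/top0.png

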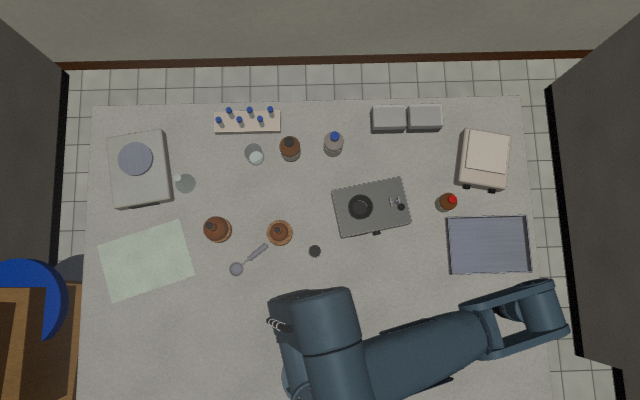

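The side view shows the smaller flask at about (325,250), the larger one at (263,288), the mixer ring at (363,187) and the knob at (389,157). In the top view the small flask is at (279,232), the ring at (360,207), the knob at (401,207), and the jar at (315,251).

```bash
cat > m.py <<'E'
from h import *
D={n:np.load(n+'0.npz') for n in('side','top')}
def fitc(p):
    A=np.c_[2*p,np.ones(len(p))]; s=np.linalg.lstsq(A,(p**2).sum(1),rcond=None)[0]; return s[:2],np.sqrt(s[2]+s[:2]@s[:2])
def roi(n,u0,u1,v0,v1): return D[n]['im'][v0:v1,u0:u1].reshape(-1,3).astype(int),D[n]['W'][v0:v1,u0:u1].reshape(-1,3)
# mixer top
for n,b in(('top',(325,418,170,245)),('side',(325,412,150,228))):
    I,W=roi(n,*b); t=W[(abs(W[:,2]-.065)<.008)]
    r=cv2.minAreaRect(t[:,:2].astype(np.float32)*1000); print(n,'housing',r,np.median(t[:,2]))
    k=W[(W[:,2]>.095)&(W[:,2]<.135)]
    print(' highpts',len(k))
for n,b in(('top',(345,377,190,224)),('side',(348,380,168,206))):
    I,W=roi(n,*b); m=(W[:,2]>.108)&(W[:,2]<.132); p=W[m]; print(n,'ring',len(p),p.mean(0),p.min(0),p.max(0),fitc(p[:,:2]))
for n,b in(('top',(392,410,198,216)),('side',(380,396,150,164))):
    I,W=roi(n,*b); m=(W[:,2]>.135)&(W[:,2]<.17); p=W[m]; print(n,'knob',len(p),p.mean(0),p.min(0),p.max(0))
for n,b,name in(('top',(262,296,216,248),'small'),('side',(306,344,222,275),'small'),('top',(200,234,214,246),'big'),('side',(242,286,250,322),'big')):
    I,W=roi(n,*b)
    for lo,hi in((.02,.035),(.045,.075),(.085,.125),(.125,.15),(.15,.2)):
        p=W[(W[:,2]>lo)&(W[:,2]<hi)]
        if len(p)>5: print(n,name,lo,hi,len(p),p.mean(0).round(4),p.min(0).round(4),p.max(0).round(4))
E
python3 m.py
```

```text
top housing ((559.769775390625, -211.25799560546875), (170.140869140625, 249.93441772460938), 10.360986709594727) 0.06475403361324528
 highpts 321
side housing ((613.1730346679688, -235.84805297851562), (320.1034240722656, 384.38409423828125), 28.812376022338867) 0.06649358406453437
 highpts 316
top ring 222 [ 0.55490474 -0.16752567  0.11641657] [ 0.51236746 -0.20707596  0.10824823] [ 0.59091723 -0.1267599   0.12784916] (array([ 0.55195386, -0.16705656]), np.float64(0.035676166055890586))
side ring 200 [ 0.55459159 -0.1761308   0.11681723] [ 0.50970201 -0.20898625  0.10819844] [ 0.58933559 -0.12908864  0.12388641] (array([ 0.54981206, -0.16781477]), np.float64(0.03594497268385585))
top knob 43 [ 0.54300293 -0.294222    0.15788385] [ 0.53254614 -0.30590003  0.14479485] [ 0.55429775 -0.28347152  0.1670277 ]
side knob 45 [ 0.53989859 -0.29224299  0.15444658] [ 0.52924659 -0.30326694  0.13514598] [ 0.5515546  -0.28424566  0.16391301]
top small 0.02 0.035 239 [0.4776 0.1091 0.0289] [0.4322 0.0668 0.0204] [0.5245 0.1693 0.0349]
top small 0.045 0.075 175 [0.4786 0.1073 0.065 ] [0.4522 0.079
[... 819 characters left out ...]
74 0.0948] [0.4624 0.2886 0.085 ] [0.5331 0.3567 0.1231]
top big 0.125 0.15 17 [0.4932 0.3137 0.1378] [0.484  0.3098 0.1251] [0.5076 0.3234 0.148 ]
top big 0.15 0.2 64 [0.4973 0.3222 0.1648] [0.4854 0.3107 0.1504] [0.5123 0.3377 0.1741]
side big 0.02 0.035 349 [0.4761 0.3382 0.0292] [0.4514 0.282  0.02  ] [0.5323 0.3679 0.0343]
side big 0.045 0.075 232 [0.4713 0.341  0.0641] [0.4556 0.2889 0.0456] [0.5145 0.3641 0.0749]
side big 0.085 0.125 483 [0.4868 0.33   0.0975] [0.461  0.2883 0.085 ] [0.5296 0.359  0.125 ]
side big 0.125 0.15 87 [0.4892 0.3284 0.1373] [0.4816 0.3126 0.1256] [0.5044 0.337  0.15  ]
side big 0.15 0.2 137 [0.4934 0.3256 0.1631] [0.4835 0.3095 0.1501] [0.51   0.3365 0.1727]
```

```bash
cat > go.py <<'E'
import sys
from h import *
def tool(o): q=o['eef_rot']; return R.from_quat([q[1],q[2],q[3],q[0]])
def shift(x,y,z,yaw=10.4):
    o=ctrl.get_obs(); r=tool(o); c,s=np.cos(np.radians(yaw)),np.sin(np.radians(yaw))
    g=R.from_matrix(np.array([[c,s,0],[s,-c,0],[0,0,-1]]))
    print('shift mm',(r.inv().apply(np.array([x,y,z])-o['eef_pos'])*1000).round(1),'rot',(r.inv()*g).as_rotvec(degrees=True).round(2), 'F',o['wrist_force'].round(2))
if __name__=='__main__': shift(*map(float,sys.argv[1:]))
E
python3 go.py .496 -.304 .255; python3 go.py .496 -.304 .163
```

```text
shift mm [322.7 -90.6   0.7] rot [-9.00e-02 -1.00e-02  1.44e+01] F [-0.47 -0.39 -0.43]
shift mm [322.6 -90.4  92.7] rot [-9.00e-02 -1.00e-02  1.44e+01] F [-0.47 -0.39 -0.43]
```

>>> servo_tool(
  series="1 0.04 -0.011 0 0 0 7; 1 0.08 -0.0225 0 0 0 14.4; 1 0.12 -0.034 0 0 0 14.4; 1 0.16 -0.045 0 0 0 14.4; 1 0.2 -0.056 0 0 0 14.4; 1 0.24 -0.0675 0 0 0 14.4; 1 0.28 -0.0785 0 0 0 14.4; 1 0.31 -0.087 0 0 0 14.4; 1 0.3225 -0.0905 0.02 0 0 14.4; 1 0.3225 -0.0905 0.055 0 0 14.4; 1 0.3225 -0.0905 0.092 0 0 14.4; 1 0.3225 -0.0905 0.092 0 0 14.4",
)

```text
time_s: 1.1
eef_pos: [0.4924, -0.3005, 0.1564]
eef_rot: [-0.005, 0.996, 0.091, -0.005]
wrist_force: [-1.8, 1.2, -1.4]
opening: -0.003
grasp_force: 0.0
```

```bash
python3 - <<'E'
from h import *
im,W,*_=cam('side'); cv2.imwrite('pics/s1.png',cv2.resize(im[110:240,310:470,::-1],None,fx=4,fy=4,interpolation=2))
E
python3 go.py .5435 -.2956 .163;python3 go.py .5818 -.2885 .163
```

```text
shift mm [50.3  2.8 -3.4] rot [-0.46  0.34  0.03] F [-0.27 -0.13  0.02]
shift mm [89.2  2.7 -3.6] rot [-0.46  0.34  0.03] F [-0.27 -0.13  0.02]
```

View pics/s1.png

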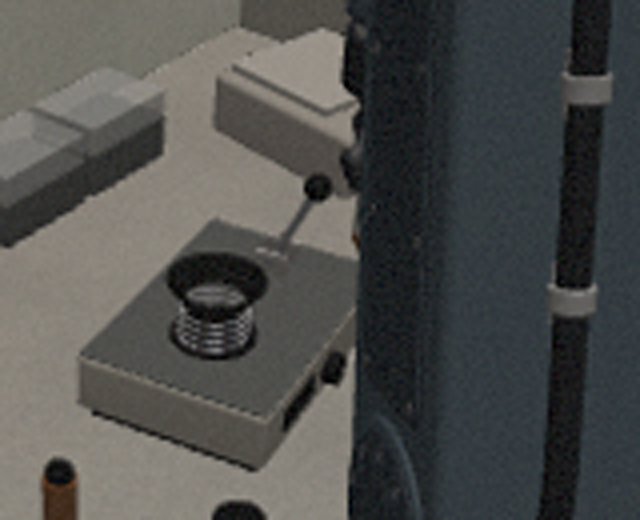

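The side view is partly hidden by the arm, but the lever is home with its knob free at crop (317,187). I'm pushing now.

>>> servo_tool(
  series="1 0.015 0.002 0 0 0 0; 1 0.03 0.002 0 0 0 0; 1 0.04 0.002 0 0 0 0; 1 0.05 0.002 0 0 0 0; 1 0.06 0.002 0 0 0 0; 1 0.07 0.002 0 0 0 0; 1 0.078 0.002 0 0 0 0; 1 0.083 0.002 0 0 0 0; 1 0.085 0.002 0 0 0 0; 1 0.087 0.002 0 0 0 0; 1 0.087 0.002 0 0 0 0; 1 0.087 0.002 0 0 0 0",
)

```text
time_s: 2.15
eef_pos: [0.5813, -0.2909, 0.1637]
eef_rot: [-0.0, 0.996, 0.09, -0.001]
wrist_force: [-2.9, -3.3, -3.1]
opening: 0.002
grasp_force: 2.1
```

Run:
```python
from h import *
im,W,*_=cam('side'); cv2.imwrite('pics/s2.png',cv2.resize(im[110:240,310:470,::-1],None,fx=4,fy=4,interpolation=2))
o=ctrl.get_obs();print(o['eef_pos'],o['wrist_force'])
```

```text
[ 0.58128878 -0.29082965  0.16373532] [-3.21110226 -3.12916352 -2.73096315]
```

View pics/s2.png

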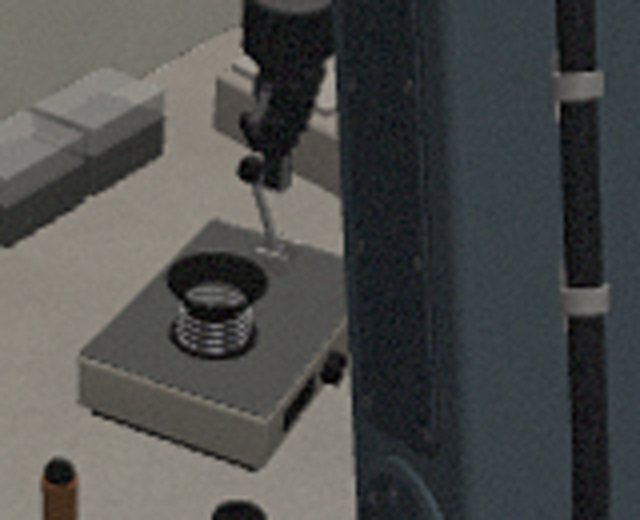

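The lever is over near its stop, with the knob at crop (252,168), touching the +y edge of the fingers. I'll check the angle from the depth.

Run:
```python
from h import *
im,W,c,f,T=cam('side')
def proj(p): q=np.linalg.inv(T)@np.r_[p,1]; return f*q[:2]/q[2]+[c['cx'],c['cy']]
yaw=np.radians(10.4); ex=np.array([np.cos(yaw),np.sin(yaw),0]); piv=np.array([.5742,-.29,.077])
for a in(.0,.6,.7,.8): k=piv+.08*(np.sin(a-.4)*ex+np.cos(a-.4)*np.array([0,0,1])); print(a,k,(proj(k)-[310,110])*4)
b=W[145:158,366:380].reshape(-1,3); I=im[145:158,366:380].reshape(-1,3)
m=(I.max(1)<60)&(b[:,2]>.13)&(b[:,2]<.17)&(b[:,0]>.57);print(m.sum(),b[m].mean(0),np.median(b[m],0))
print(ctrl.get_obs()['wrist_force'])
```

```text
0.0 [ 0.54355834 -0.2956238   0.15068488] [313.44908186 188.00222105]
0.6 [ 0.58983244 -0.28713091  0.15540533] [262.27307417 169.30873692]
0.7 [ 0.59745322 -0.28573224  0.15342692] [253.73085776 169.12363374]
0.8 [ 0.60484166 -0.2843762   0.15068488] [245.43448099 169.79315061]
63 [ 0.58923015 -0.28068041  0.15730543] [ 0.59180841 -0.2799323   0.15829266]
[-3.78063845 -3.20300756 -2.78422652]
```

>>> servo_tool(
  series="1 0.002 -0.002 0 0 0 0; 1 0.004 -0.004 0 0 0 0; 1 0.006 -0.004 0 0 0 0; 1 0.006 -0.004 0 0 0 0; 1 0.006 -0.004 0 0 0 0",
)

```text
time_s: 2.67
eef_pos: [0.5835, -0.2876, 0.1638]
eef_rot: [0.0, 0.996, 0.09, -0.004]
wrist_force: [-16.4, -7.6, 2.8]
opening: -0.002
grasp_force: 9.1
```

Run:
```python
from h import *
im,W,*_=cam('side'); cv2.imwrite('pics/s3.png',cv2.resize(im[130:180,350:400,::-1],None,fx=8,fy=8,interpolation=2))
o=ctrl.get_obs();print(o['eef_pos'],o['wrist_force'])
```

```text
[ 0.58353505 -0.28765866  0.16389065] [-16.67663211  -8.37391493   1.29875757]
```

View pics/s3.png

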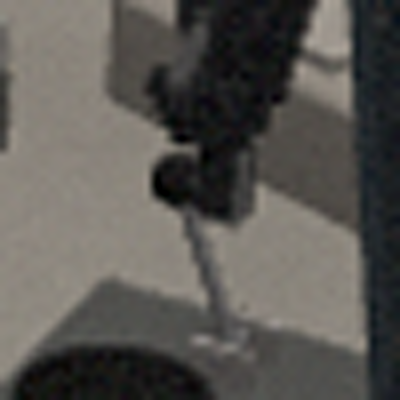

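Force rose to 16 N, so the lever is on its stop. I'm retreating.

>>> servo_tool(
  series="1 -0.03 0 0 0 0 0; 1 -0.07 0 0 0 0 0; 1 -0.11 0 0 0 0 0; 1 -0.12 0 0 0 0 0; 1 -0.12 0 -0.03 0 0 0; 1 -0.12 0 -0.07 0 0 0; 0 -0.12 0 -0.1 0 0 0; -0.5 -0.12 0 -0.1 0 0 0; -1 -0.12 0 -0.1 0 0 0; -1 -0.12 0 -0.1 0 0 0; -1 -0.12 0 -0.1 0 0 0",
)

```text
time_s: 3.63
eef_pos: [0.4689, -0.3066, 0.263]
eef_rot: [-0.001, 0.996, 0.091, -0.0]
wrist_force: [-0.1, 0.0, -0.5]
opening: 0.71
grasp_force: 0.0
```

```bash
python3 - <<'E'
from h import *
im,W,*_=cam('top'); b=W[190:222,384:414].reshape(-1,3); k=b[(b[:,2]>.135)&(b[:,2]<.17)]; print('knob',len(k),k.mean(0))
E
python3 go.py .481 .1085 .255
```

```text
knob 44 [ 0.54285073 -0.29405921  0.15812229]
shift mm [  87.1 -406.1    8.6] rot [-0.14  0.06  0.01] F [-0.37 -0.63  0.72]
```

>>> servo_tool(
  series="-1 0.0085 -0.04 0 0 0 0; -1 0.017 -0.08 0 0 0 0; -1 0.0257 -0.12 0 0 0 0; -1 0.0343 -0.16 0 0 0 0; -1 0.043 -0.2 0 0 0 0; -1 0.0515 -0.24 0 0 0 0; -1 0.06 -0.28 0 0 0 0; -1 0.0685 -0.32 0 0 0 0; -1 0.077 -0.36 0 0 0 0; -1 0.0845 -0.395 0 0 0 0; -1 0.087 -0.406 0.005 0 0 0; -1 0.087 -0.406 0.008 0 0 0",
)

```text
time_s: 4.68
eef_pos: [0.4805, 0.1103, 0.2548]
eef_rot: [-0.0, 0.996, 0.093, -0.001]
wrist_force: [-1.0, -0.9, -0.8]
opening: 1.003
grasp_force: 0.0
```

>>> servo_tool(
  series="-1 0 0 0 0 0 0; -1 0 0 0 0 0 0; -1 0 0 0 0 0 0",
)

```text
time_s: 4.93
eef_pos: [0.4814, 0.1062, 0.2559]
eef_rot: [0.0, 0.996, 0.09, -0.0]
wrist_force: [0.0, -0.3, 0.2]
opening: 0.997
grasp_force: 0.0
```

```bash
python3 - <<'E'
from h import *
im,W,*_=cam('side'); cv2.imwrite('pics/s4.png',cv2.resize(im[130:290,250:450,::-1],None,fx=3,fy=3,interpolation=2))
E
python3 go.py .481 .1085 .111
```

```text
shift mm [-1.000e-01 -2.400e+00  1.452e+02] rot [ 0.01  0.02 -0.12] F [ 1.05 -0.13 -0.19]
```

View pics/s4.png

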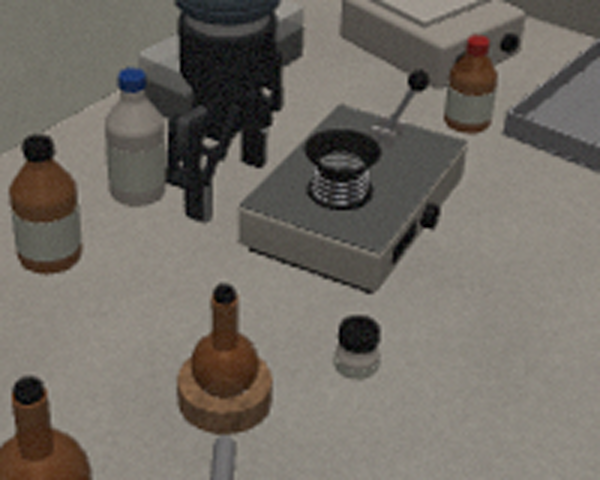

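The knob is home and the open fingers are above the small flask, at crop (225,340). I'm descending.

>>> servo_tool(
  series="-1 0 -0.002 0.035 0 0 0; -1 0 -0.002 0.07 0 0 0; -1 0 -0.002 0.1 0 0 0; -1 0 -0.002 0.125 0 0 0; -1 0 -0.002 0.14 0 0 0; -1 0 -0.002 0.145 0 0 0; -1 0 -0.002 0.145 0 0 0; -1 0 -0.002 0.145 0 0 0",
)

```text
time_s: 5.65
eef_pos: [0.4818, 0.1089, 0.1121]
eef_rot: [0.0, 0.996, 0.09, 0.0]
wrist_force: [0.0, 0.3, 0.2]
opening: 1.0
grasp_force: 0.0
```

```bash
python3 - <<'E'
from h import *
im,W,*_=cam('side'); cv2.imwrite('pics/s5.png',cv2.resize(im[180:290,270:390,::-1],None,fx=5,fy=5,interpolation=2))
E
python3 go.py .481 .1085 .111
```

```text
shift mm [-1.3  0.4  1.6] rot [ 0.03 -0.13 -0.05] F [ 0.24 -0.57  0.07]
```

View pics/s5.png

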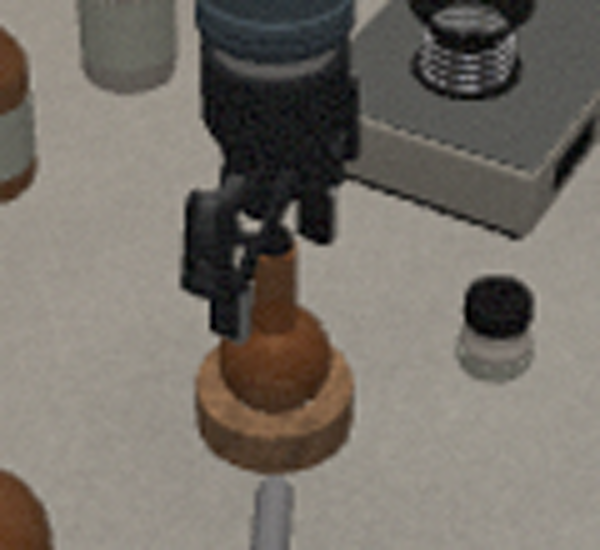

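The neck, at crop (275,275), stands between the fingers. I'm closing, then lifting a little.

>>> servo_tool(
  series="0 0 0 0 0 0 0; 0.3 0 0 0 0 0 0; 0.6 0 0 0 0 0 0; 1 0 0 0 0 0 0; 1 0 0 0 0 0 0; 1 0 0 0 0 0 0; 1 0 0 0 0 0 0; 1 0 0 0 0 0 0; 1 0 0 -0.02 0 0 0; 1 0 0 -0.05 0 0 0; 1 0 0 -0.085 0 0 0; 1 0 0 -0.125 0 0 0",
)

```text
time_s: 6.7
eef_pos: [0.4793, 0.1096, 0.2355]
eef_rot: [-0.0, 0.996, 0.091, -0.002]
wrist_force: [1.0, -0.8, -2.5]
opening: 0.266
grasp_force: 58.8
```

>>> servo_tool(
  series="1 0 0 -0.01 0 0 0; 1 0 0 -0.01 0 0 0; 1 0 0 -0.01 0 0 0",
)

```text
time_s: 6.95
eef_pos: [0.4807, 0.1096, 0.2456]
eef_rot: [-0.0, 0.996, 0.091, -0.0]
wrist_force: [-0.3, -0.7, -2.7]
opening: 0.263
grasp_force: 58.8
```

```bash
cat > fl.py <<'E'
from h import *
o=ctrl.get_obs(); e=o['eef_pos']
for n in('side','top'):
    im,W,c,f,T=cam(n); P=W.reshape(-1,3); I=im.reshape(-1,3).astype(int)
    m=(np.linalg.norm(P[:,:2]-e[:2],axis=1)<.05)&(P[:,2]<e[2]-.028)&(P[:,2]>e[2]-.11)&(I[:,0]>I[:,2]*1.4+10)
    p=P[m]
    if len(p)<20: print(n,len(p)); continue
    A=np.c_[2*p,np.ones(len(p))]
    from scipy.optimize import least_squares
    s=least_squares(lambda c:np.linalg.norm(p-c,axis=1)-.032,[e[0],e[1],e[2]-.06],loss='soft_l1',f_scale=.002).x
    print(n,len(p),'bulb',s.round(4),'rel tcp',((s-e)*1000).round(1))
print('obs',o['opening'],o['grasp_force'],o['wrist_force'])
E
python3 fl.py; python3 go.py .5517 -.167 .237
```

```text
side 406 bulb [0.4809 0.1074 0.1831] rel tcp [  0.2  -2.1 -62.5]
top 29 bulb [0.4822 0.1118 0.1838] rel tcp [  1.5   2.2 -61.8]
obs 0.263340778096694 58.8297164440155 [-0.3395255  -0.67871812 -2.69511923]
shift mm [ 21.1 285.    6.4] rot [-0.05  0.25 -0.  ] F [ 0.46 -0.07 -2.19]
```

>>> servo_tool(
  series="1 0.001 0.02 0 0 0 0; 1 0.004 0.055 0 0 0 0; 1 0.007 0.092 0 0 0 0; 1 0.01 0.13 0 0 0 0; 1 0.0125 0.167 0 0 0 0; 1 0.015 0.204 0 0 0 0; 1 0.0175 0.24 0 0 0 0; 1 0.02 0.268 0 0 0 0; 1 0.021 0.282 0 0 0 0; 1 0.021 0.285 0 0 0 0; 1 0.021 0.285 0 0 0 0; 1 0.021 0.285 0 0 0 0",
)

```text
time_s: 8.05
eef_pos: [0.5524, -0.1655, 0.2449]
eef_rot: [-0.001, 0.996, 0.091, -0.001]
wrist_force: [-0.4, 0.5, -1.8]
opening: 0.268
grasp_force: 59.1
```

```bash
python3 fl.py
python3 - <<'E'
from h import *
im,W,*_=cam('side'); cv2.imwrite('pics/s6.png',cv2.resize(im[110:240,310:430,::-1],None,fx=4,fy=4,interpolation=2))
E
python3 go.py .5517 -.167 .187
```

```text
side 292 bulb [ 0.552  -0.1678  0.1831] rel tcp [ -0.3  -2.2 -61.8]
top 89 bulb [ 0.5547 -0.1655  0.1826] rel tcp [  2.3   0.1 -62.3]
obs 0.2676006731357159 59.05284762382507 [-0.38354768  0.54849996 -1.80074728]
shift mm [-1.5  1.4 59.1] rot [-0.03  0.02  0.11] F [ 0.36 -0.3  -1.54]
```

View pics/s6.png

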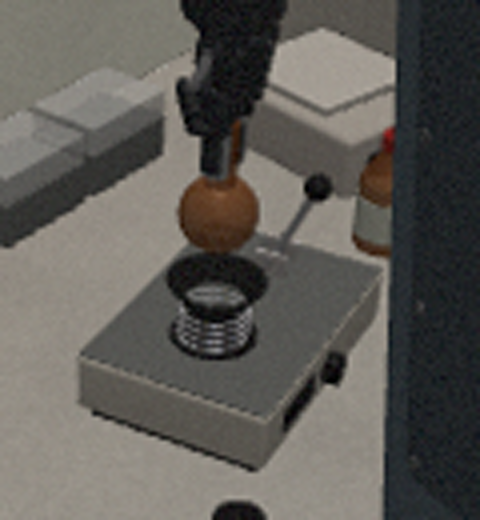

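The bulb, at crop (219,213), hangs centred over the ring at (217,280). I'm lowering it to just before contact.

>>> servo_tool(
  series="1 -0.0015 0.0008 0.02 0 0 0; 1 -0.0015 0.0008 0.035 0 0 0; 1 -0.0015 0.0008 0.046 0 0 0; 1 -0.0015 0.0008 0.052 0 0 0; 1 -0.0015 0.0008 0.055 0 0 0; 1 -0.0015 0.0008 0.057 0 0 0; 1 -0.0015 0.0008 0.059 0 0 0; 1 -0.0015 0.0008 0.061 0 0 0; 1 -0.0015 0.0008 0.061 0 0 0; 1 -0.0015 0.0008 0.061 0 0 0",
)

```text
time_s: 9.03
eef_pos: [0.5521, -0.168, 0.186]
eef_rot: [0.0, 0.996, 0.091, 0.0]
wrist_force: [-1.0, 2.2, 2.7]
opening: 0.266
grasp_force: 59.5
```

>>> servo_tool(
  series="1 0 0 0.002 0 0 0; 1 0 0 0.004 0 0 0; 1 0 0 0.006 0 0 0; 1 0 0 0.008 0 0 0; 1 0 0 0.01 0 0 0; 1 0 0 0.012 0 0 0; 1 0 0 0.013 0 0 0; 1 0 0 0.013 0 0 0; 1 0 0 0.013 0 0 0; 1 0 0 0.013 0 0 0",
)

```text
time_s: 9.87
eef_pos: [0.5522, -0.1681, 0.1732]
eef_rot: [0.0, 0.996, 0.091, 0.0]
wrist_force: [-2.4, 4.2, 8.4]
opening: 0.264
grasp_force: 59.8
```

```bash
cat > ck.py <<'E'
from h import *
o=ctrl.get_obs();print(o['time_s'],o['eef_pos'],o['wrist_force'],o['grasp_force'])
for n in('side','top'):
    im,W,c,f,T=cam(n); P=W.reshape(-1,3); I=im.reshape(-1,3).astype(int); d=np.linalg.norm(P[:,:2]-[.5517,-.167],axis=1)
    m=(d>.036)&(d<.042)&(P[:,2]>.085)&(P[:,2]<.13)&(I.max(1)<70); print(n,m.sum(),np.percentile(P[m,2],[50,80,95]).round(4) if m.sum() else '')
    B=np.load(n+'0.npz'); P0=B['W'].reshape(-1,3); I0=B['im'].reshape(-1,3).astype(int); d=np.linalg.norm(P0[:,:2]-[.5517,-.167],axis=1)
    m=(d>.036)&(d<.042)&(P0[:,2]>.085)&(P0[:,2]<.13)&(I0.max(1)<70); print(' before',m.sum(),np.percentile(P0[m,2],[50,80,95]).round(4))
    if n=='side': cv2.imwrite('pics/s7.png',cv2.resize(im[110:240,310:430,::-1],None,fx=4,fy=4,interpolation=2))
E
python3 ck.py; python3 fl.py
```

```text
9.8667 [ 0.55216101 -0.16807335  0.1732245 ] [-2.38392132  4.16975117  8.37666846] 59.834078550338745
side 47 [0.1053 0.1064 0.1071]
 before 87 [0.1201 0.1221 0.1232]
top 48 [0.1037 0.1066 0.1081]
 before 101 [0.1189 0.1219 0.1258]
side 264 bulb [ 0.5521 -0.17    0.1115] rel tcp [ -0.   -1.9 -61.7]
top 79 bulb [ 0.5545 -0.1681  0.1108] rel tcp [  2.4  -0.1 -62.5]
obs 0.2613216981973698 59.83737587928772 [-3.15621444  4.39120335  8.39242628]
```

View pics/s7.png

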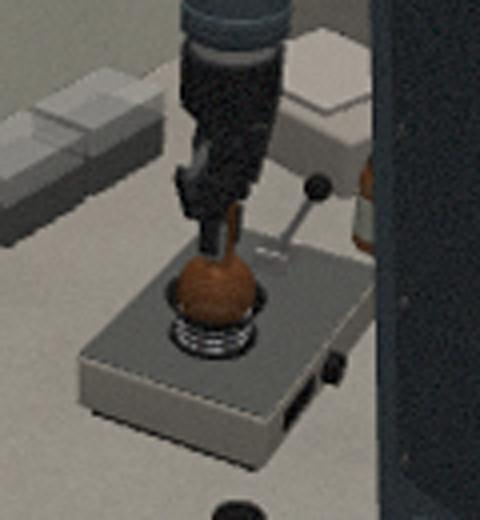

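The flask is seated upright, with its bulb at crop (215,287). The ring is about 14 mm down and the lever is home. I'm pressing slightly further and relieving the side load.

>>> servo_tool(
  series="1 0 -0.0005 0.0005 0 0 0; 1 -0.0005 -0.001 0.001 0 0 0; 1 -0.0005 -0.001 0.0018 0 0 0; 1 -0.0005 -0.001 0.0018 0 0 0; 1 -0.0005 -0.001 0.0018 0 0 0; 1 -0.0005 -0.001 0.0018 0 0 0; 1 -0.0005 -0.001 0.0018 0 0 0; 1 -0.0005 -0.001 0.0018 0 0 0; 1 -0.0005 -0.001 0.0018 0 0 0; 1 -0.0005 -0.001 0.0018 0 0 0; 1 -0.0005 -0.001 0.0018 0 0 0; 1 -0.0005 -0.001 0.0018 0 0 0",
)

```text
time_s: 11.07
eef_pos: [0.5517, -0.1677, 0.1717]
eef_rot: [0.001, 0.996, 0.091, 0.001]
wrist_force: [-3.7, 2.8, 10.5]
opening: 0.269
grasp_force: 60.1
```

```bash
python3 ck.py; python3 fl.py
```

```text
11.0667 [ 0.55170238 -0.16766518  0.17173844] [-3.74625821  2.7549337  10.48067152] 60.148773193359375
side 47 [0.1044 0.1057 0.1067]
 before 87 [0.1201 0.1221 0.1232]
top 44 [0.1029 0.1062 0.1078]
 before 101 [0.1189 0.1219 0.1258]
side 253 bulb [ 0.5515 -0.1696  0.1092] rel tcp [ -0.1  -1.9 -62.5]
top 72 bulb [ 0.5554 -0.1681  0.1119] rel tcp [  3.7  -0.4 -59.9]
obs 0.26375943844343375 60.14884293079376 [-3.31385232  2.65354905  8.85953468]
```

```bash
python3 -c "
from bench import ctrl
print(ctrl.hand_in())"
```

```text
the job is handed in; nothing more can be done
None
```

I pushed the lever to its stop and it swung back home; the smaller flask is gripped upright in the ring, held down about 15–16 mm with roughly 11–12 N, and the job is handed in at about 11 s (no verdict was returned).

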